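# Blank off a vacuum manifold station with flanged adapter and cap

### The arm

A 6-joint arm with a two-finger parallel gripper is mounted at the origin on the work surface. World frame = base frame: x ahead of the robot, y to its left, z up, the work surface at z = 0. Lengths are in m, angles in rad, forces in N, time in s.
With the tool pointing down it reaches from about 0.25 to 0.775 m from the base axis. Payload 4 kg.
Tool frame: the origin (TCP) lies at the very end of the fingers, on their centre line; the grasp point (between the pads) lies env.pinch_z behind it (env.pinch_z is the distance from the TCP to the grasp point, in m); z points along the fingers, y is the line along which they close (so a half turn about z gives the same grasp; the last joint's range is limited). The gripper opens to 85 mm and grips with 20 to 120 N. Pads are 22 mm wide; open, the fingers measure 114 mm over their backs; the gripper's body (76 mm by 85 mm) begins 54 mm behind the grasp point. The pads swing forward as they close: fully open they stand 13 mm farther back than shut.
Start: joints at [1.235, 0.087, 1.371, -0, 1.684, -0.103], TCP at [0.127, 0.535, 0.231] pointing down, gripper open.
Joint ranges: [-3.1, 3.1], [-0.76, 2.03], [0.27, 2.55], [-1.08, 4.22], [0.17, 2.65], [-2.57, 2.57]. Speed limits (rad/s): [2.79, 2.79, 3.14, 3.14, 3.14, 3.14].

### API

Orientations are given as a unit quaternion [x, y, z, w].
In Python, from workcell import env, vision gives the robot as it stands.
- The arm moves only by the tool carry_out, never from a script. Its argument "series" is a list that holds one entry, the list of rows, each a list of 7 numbers: the shift along the tool's x, y, z in cm, then the turn, a rotation vector about the tool's x, y, z in rad, then the finger opening in cm, from 0 to 8.54. In form: [[[x, y, z, wx, wy, wz, fingers], ...]]. A call has 1 to 8 rows; each row is the pose to reach, as a shift and turn from the pose commanded when the call began, along the tool's axes at that moment; what a row does not reach only later rows make up. A row lasts 1/10 s, in which the tool goes at most 50 mm and 8.59 degrees, less where a joint would pass 70% of its speed; a pose out of reach is approached as far as the arm can. A call with a gripper value outside its range is refused whole. The fingers move at their own pace and stop on an object; "newtons" is the grip in N (left out, the last holds). Time passes only in rows, so rows that repeat a pose let the fingers close. It gives the time, the measured TCP pose, the force and the opening at its end, in the units of the state.
- env.observe(): the state, without advancing time (a new reading comes with each control period).
- vision.read_camera(name): name is "side" or "top" or "wrist"; returns the picture (400x640x3 uint8, blue, green, red); there is no depth.
- vision.calibration(name): a dict with "vfov" (degrees; the focal length in pixels is half the picture's height over the tangent of half this angle, whatever the lens; pixels are square), "cx", "cy" (the principal point, pixels), "T" (4x4, takes a point from camera to world coordinates). Camera axes: x right, y down, z forward; pixel columns grow to the right and rows downward; lengths in m; the calibration is good to about 2 mm. A picture is of the moment at which its call begins: read the wrist's pose just before it. calibration takes no time and is no camera call; for the wrist camera it gives the pose at the moment of the call.
- env.close_job(): hands the job in, once; it reports no verdict.
The state is a dict: "clock": time; "q": joint angles; "qvel": joint speeds; "effort": joint torques, N m; "position": TCP position; "ee_rot": TCP orientation; "ft_force": force on the tool from outside, world axes, zero at the start; "moment": the same for the moment, N m; "opening": opening from 0.0 (shut) to 1.0 (fully open).
Only numpy, scipy, OpenCV 4.12 (cv2) and the standard library are available. Lean on these libraries where they do the work, as an engineer would, in place of code of your own. Each camera call takes 0.05 s, during which the arm holds its last target. There are 200 camera calls.

### The job

Blank off the free station of the vacuum manifold for a leak test: seat the flanged adapter, hub up, over the station's low round spigot so that it lies flat and fully home, then take only the top cap off the nested stack and seat it, open side down, fully home over the adapter's hub. Set both down gently instead of dropping them. Last of all push the black-knobbed valve lever all the way over, from its lean towards the robot to its lean away, and let go; leave the rest of the stack, the tub, the bottle and the spatula as they are.

Things in the scene. Friction and masses are not known exactly. Their poses are not given: they have to be found in the camera images.
- manifold: cream steel channel fixed on the bench, 125 mm (x) by 300 mm (y), 45 mm high; origin under its centre, x away from the robot within 15 degrees. On top, 80 mm either side of centre along y, two round station faces (104 mm across, 10 mm thick): one, on either side, is free, the other is permanently blanked by a like adapter and cap, 121 mm above the bench. The valve is between them
- station_face (a point): centre of the free station's flat steel face, 55 mm above the bench; z up. A centring spigot 54 mm across rises 10 mm above the face, its top edge chamfered
- adapter: bare-aluminium flanged adapter, about 0.35 kg, upright on the bench. Origin at the centre of its underside, z up. Flange 100 mm across, 18 thick, with a round recess below, 57.6 mm across, 12 deep; on top a solid hub 54 mm across from 18 to 38 mm, top edge chamfered: grip it by the hub. Fully home, its underside lies on the station face
- cap_top: bare-aluminium flanged cap, about 0.3 kg, uppermost of three alike in a nested stack. Origin at the centre of its underside, z up. Flange 100 mm across, 8 thick; shell 72 mm across up to 28 mm; solid crown 54 mm across from 28 to 48 mm, top edge chamfered: grip it there. Bore from below 57.6 mm across, 22 deep. Home on the adapter, its origin is 18 mm above the adapter's
- cap_middle: the second cap of the stack, same shape; the top cap fits over its crown with 1.8 mm of play all round and rests 28 mm above it, so it must be lifted straight up at least 20 mm before it is free. Must stay in the stack
- cap_bottom: the lowest cap of the stack, same shape, standing on the bench; must stay
- valve (a joint): valve lever angle in rad: 0 leans 0.5 rad towards the manifold's -x (the robot), 1.0 leans 0.5 rad towards its +x: end stops at both. Stays where it is left, about 1 N at the knob moves it
- valve_tip (a point): centre of the black ball knob (26 mm across) at the lever's end, 80 mm from the hinge; the hinge lies along the manifold's y, over the manifold's centre, 67 mm above the bench. The lever rod is 10 mm thick
- tub: white open plastic tub, 90 mm across and 95 mm high, a bystander; origin under its centre
- bottle: amber bottle, 66 mm across and 150 mm high, a bystander; origin under its centre
- spatula: 200 mm spatula with a wooden handle lying on the bench beyond the manifold, roughly along y, a bystander; origin under its middle
Not all that is in view belongs to the job. Leave any pink look-alike of the cap_top alone. Leave any blue look-alike of the adapter alone.

How it is judged:
On the way, in this order (a step that is already met when the one before it is completed fails the run):
1. the adapter is fully home on the station's spigot (horizontal distance between adapter and station_face below 0.004 m and z of adapter in the frame of station_face between -0.003 and 0.003 m and angle between adapter's own z axis and vertical below 0.05 rad), for 0.2 s.
2. the top cap is fully home on the seated adapter (all of step 1 and horizontal distance between cap_top and adapter below 0.004 m and z of cap_top in the frame of adapter between 0.015 and 0.021 m and angle between cap_top's own z axis and vertical below 0.05 rad), for 0.2 s.
3. the valve lever is pushed all the way over (all of step 2 and value of joint valve above 0.9 rad), for 0.2 s.
At the end, for the whole second after the job is handed in: The adapter lies on the free station within 4 mm of its centre, level, with no gap over 3 mm; the top cap lies likewise on the adapter; the valve lever is past 0.9 rad; the other two caps stand nested where they were; all is at rest and let go (all of step 3 and distance of each of cap_middle, cap_bottom from where it was at the start of the episode below 0.03 m and z of cap_middle in the frame of cap_bottom between 0.024 and 0.032 m and angle between cap_middle's own z axis and vertical below 0.08 rad and linear speed of each of cap_top, adapter below 0.02 m/s); the robot touches nothing.
It fails at once if the second cap is dragged up with the top one (z of cap_middle in the frame of cap_bottom above 0.036 m).
It fails at once if the rest of the stack is shoved more than 30 mm or tipped (distance of cap_bottom from where it was at the start of the episode above 0.03 m or angle between cap_bottom's own z axis and vertical above 0.3 rad).
It fails at once if the adapter or the cap is dropped onto its seat (faster than 0.5 m/s within 30 mm of it; a fall of about 15 mm) ((horizontal distance between adapter and station_face below 0.03 m and z of adapter in the frame of station_face below 0.03 m and linear speed of adapter above 0.5 m/s) or (horizontal distance between cap_top and station_face below 0.03 m and z of cap_top in the frame of station_face below 0.048 m and linear speed of cap_top above 0.5 m/s)).
It fails at once if the tub, bottle or spatula is moved more than 30 mm (distance of any of tub, bottle, spatula from where it was at the start of the episode above 0.03 m).
It also fails if it takes over 66 s, if anything falls off the work surface, if the arm or the gripper's body presses on something with over 40 N, if the wrist force passes 120 N, or if a joint passes its speed limit or range.

## Working session

There is one attempt and no reset: what is moved stays moved. The work goes in short steps, Python scripts to look and compute and a tool call to move; the robot and the scene stay as the last step left them, time stands still between calls to the robot, and variables do not carry over. Pictures are saved under pics/ and viewed, on a budget of 10 in all, crops included, one or two more only if the job needs it, and the job is handed in when it is done.

Besides the shell and the picture viewer there is one more tool, called as name([rows], argument=value, ...), one row to a line, values as JSON. carry_out: Moves the arm, as the interface text tells. Its arguments: {"type":"object","properties":{"series":{"type":"array"},"newtons":{"type":"number"}},"required":["series"]}

```bash
mkdir -p pics
cat > h.py <<'E'
import numpy as np, cv2
from workcell import env, vision
from scipy.spatial.transform import Rotation as R
def K(c): 
    return 200/np.tan(np.radians(c['vfov'])/2)
def ray(c,u,v):
    f=K(c);T=np.array(c['T']);d=T[:3,:3]@np.array([(u-c['cx'])/f,(v-c['cy'])/f,1.]);return T[:3,3],d
def onz(c,u,v,z):
    o,d=ray(c,u,v);return o+d*(z-o[2])/d[2]
def proj(c,p):
    T=np.array(c['T']);q=T[:3,:3].T@(np.array(p)-T[:3,3]);f=K(c);return q[0]/q[2]*f+c['cx'],q[1]/q[2]*f+c['cy']
E
python3 - <<'E'
from h import *
s=env.observe();print(s,env.pinch_z)
for n in("top","side","wrist"):
    c=vision.calibration(n);print(n,c);im=vision.read_camera(n);cv2.imwrite(f"pics/{n}0.png",im)
a=cv2.imread("pics/top0.png");b=cv2.imread("pics/side0.png")
E
```

```text
{'clock': 0.0, 'q': array([ 1.23493930e+00,  8.79668704e-02,  1.37231100e+00, -3.35088595e-06,
        1.68360392e+00, -1.03096034e-01]), 'qvel': array([-0.0005427 ,  0.00150503, -0.00026163,  0.00052108,  0.00022222,
       -0.0011846 ]), 'effort': array([ 7.00546589e-04, -3.51865554e+01, -3.13271642e+01, -1.69428372e-04,
        1.07385966e-02,  1.22728528e-05]), 'position': array([0.12669776, 0.5346765 , 0.23010386]), 'ee_rot': array([ 1.16118067e-01,  9.93234758e-01, -1.11747481e-03, -2.47568997e-04]), 'ft_force': array([ 0.14188992,  0.1039196 , -0.14098638]), 'moment': array([-0.02143283,  0.01585038,  0.03688773]), 'opening': 1.0014562578600106} 0.0187
top {'vfov': 43.76055794224843, 'cx': 314.6441904058334, 'cy': 194.55907761219635, 'T': array([[ 0.02122412, -0.99843518,  0.05173709,  0.45018134],
       [-0.99953245, -0.02232977, -0.02088692,  0.03679432],
       [ 0.02200951, -0.0512696 , -0.99844229,  1.44530787],
       [ 0.        ,  0.        ,  0.        ,  1.        ]])}
side {'vfov': 56.61749762473073, 'cx': 311.78776601538755, 'cy': 198.85781318650672, 'T': array([[-0.96466798, -0.13133301,  0.22840168,  0.30553538],
       [-0.26297233,  0.53314075, -0.80411846,  0.81638817],
       [-0.01616294, -0.83577065, -0.54884076,  0.66405462],
       [ 0.        ,  0.        ,  0.        ,  1.        ]])}
wrist {'vfov': 68.70840229949955, 'cx': 322.47847895840306, 'cy': 202.64001808582535, 'T': array([[ 0.23035231,  0.93959456,  0.25317953,  0.0639423 ],
       [ 0.97310402, -0.22174297, -0.06243897,  0.55026769],
       [-0.00252654,  0.26075298, -0.96540225,  0.3745153 ],
       [ 0.        ,  0.        ,  0.        ,  1.        ]])}
```

View pics/top0.png

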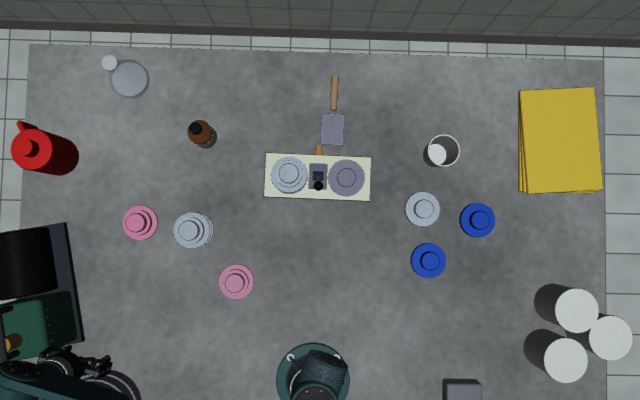

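View pics/side0.png

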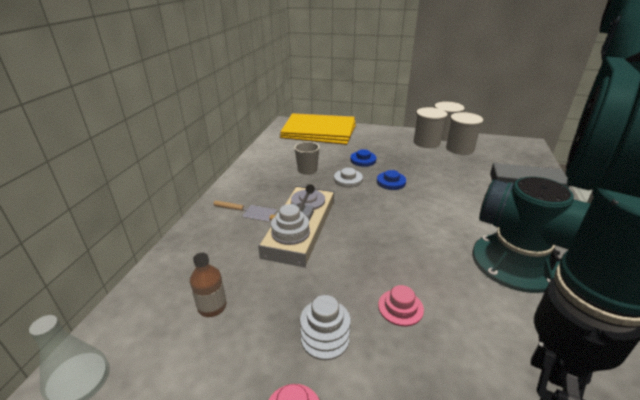

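The top view shows the adapter at (422,209), the free face at (346,177), the stack at (190,230) and the manifold between (265,155) and (371,200). The pink and blue look-alikes are separate from these.

```bash
cat > m.py <<'E'
from h import *
c=vision.calibration("top");im=cv2.imread("pics/top0.png")
big=cv2.resize(im,None,fx=4,fy=4,interpolation=cv2.INTER_CUBIC)
g=cv2.GaussianBlur(cv2.cvtColor(big,cv2.COLOR_BGR2GRAY),(5,5),0)
def circ(u,v,z,rad,tag):
    s=K(c)/np.linalg.norm(np.array(c['T'])[:3,3]-onz(c,u,v,z))*rad*4
    x0,y0=int(4*u-90),int(4*v-90);p=g[y0:y0+180,x0:x0+180]
    h=cv2.HoughCircles(p,cv2.HOUGH_GRADIENT_ALT,1,3,param1=60,param2=0.3,minRadius=int(s*.9),maxRadius=int(s*1.12)+1)
    if h is None: print(tag,s,None);return
    for a in h[0][:4]:
        uu,vv=(a[0]+x0+.5)/4-.5,(a[1]+y0+.5)/4-.5
        print(tag,'r exp %.1f got %.1f'%(s,a[2]),uu,vv,onz(c,uu,vv,z).round(4))
circ(422,209,.018,.05,'adapter flange');circ(423,209,.038,.027,'adapter hub')
circ(346,177,.055,.052,'face');circ(346,177,.065,.027,'spigot')
circ(190,230,.104,.027,'stack crown');circ(192,230,.064,.05,'stack flange')
circ(289,173,.121,.027,'blank crown')
hsv=cv2.cvtColor(im,cv2.COLOR_BGR2HSV)
m=((hsv[...,0]>18)&(hsv[...,0]<40)&(hsv[...,1]>20)&(hsv[...,2]>150)).astype(np.uint8)
m[:, :250]=0;m[:,390:]=0
cs=max(cv2.findContours(m,0,2)[0],key=cv2.contourArea)
q=np.array([onz(c,*p,.045)[:2] for p in cv2.boxPoints(cv2.minAreaRect(cs))])
print('manifold',q.round(4),q.mean(0),np.linalg.norm(q-np.roll(q,1,0),axis=1))
E
python3 m.py
```

```text
adapter flange r exp 67.9 got 69.5 421.375 207.625 [ 0.4933 -0.3013  0.018 ]
adapter hub r exp 37.1 got 36.9 423.875 208.625 [ 0.4901 -0.3037  0.038 ]
face r exp 74.0 got 74.4 344.375 177.875 [ 0.5709 -0.0747  0.055 ]
spigot r exp 38.7 got 38.7 345.625 177.125 [ 0.5722 -0.0773  0.065 ]
stack crown r exp 39.1 got 39.8 188.125 230.125 [0.417  0.3449 0.104 ]
stack crown r exp 39.1 got 40.0 193.375 228.375 [0.4219 0.3311 0.104 ]
stack crown r exp 39.1 got 40.1 193.125 231.625 [0.4132 0.3314 0.104 ]
stack crown r exp 39.1 got 39.9 187.125 227.125 [0.4249 0.3478 0.104 ]
stack flange r exp 70.4 got 70.1 194.875 231.125 [0.4136 0.3355 0.064 ]
stack flange r exp 70.4 got 72.1 190.625 230.625 [0.4147 0.3472 0.064 ]
stack flange r exp 70.4 got 70.9 192.625 223.125 [0.4355 0.3424 0.064 ]
stack flange r exp 70.4 got 70.5 192.625 236.125 [0.3998 0.3412 0.064 ]
blank crown r exp 40.4 got 40.6 288.375 172.375 [0.5765 0.0804 0.121 ]
blank crown r exp 40.4 got 41.6 287.625 175.375 [0.5684 0.0822 0.121 ]
blank crown r exp 40.4 got 40.8 284.875 174.875 [0.5695 0.0895 0.121 ]
blank crown r exp 40.4 got 41.2 291.625 174.625 [0.5706 0.0716 0.121 ]
manifold [[ 0.5107 -0.1434]
 [ 0.5107 -0.1434]
 [ 0.5104 -0.1264]
 [ 0.5104 -0.1264]] [ 0.5105541  -0.13487418] [0.01696727 0.         0.01696727 0.        ]
```

carry_out([
  [[-24, -32, 0, 0, 0, 0, 8.5], [-24, -32, 0, 0, 0, 0, 8.5], [-24, -32, 0, 0, 0, 0, 8.5], [-24, -32, 0, 0, 0, 0, 8.5], [-24, -32, 0, 0, 0, 0, 8.5], [-24, -32, 0, 0, 0, 0, 8.5], [-24, -32, 0, 0, 0, 0, 8.5], [-24, -32, 0, 0, 0, 0, 8.5]],
])

```text
clock: 0.95
position: [0.2866, 0.1666, 0.2312]
ee_rot: [0.116, 0.993, 0.0, 0.0]
ft_force: [1.1, 0.9, -0.3]
opening: 0.993
```

carry_out([
  [[-24, -32, 0, 0, 0, 0, 8.5], [-24, -32, 0, 0, 0, 0, 8.5], [-24, -32, 0, 0, 0, 0, 8.5], [-24, -32, 0, 0, 0, 0, 8.5], [-24, -32, 0, 0, 0, 0, 8.5], [-24, -32, 0, 0, 0, 0, 8.5], [-24, -32, 0, 0, 0, 0, 8.5], [-24, -32, 0, 0, 0, 0, 8.5]],
])

```text
clock: 1.75
position: [0.4465, -0.2004, 0.2309]
ee_rot: [0.117, 0.993, 0.0, -0.0]
ft_force: [0.5, -0.5, 0.9]
opening: 0.991
```

carry_out([
  [[-6.7, -9, 5, 0, 0, 0, 8.5], [-6.7, -9, 5, 0, 0, 0, 8.5], [-6.7, -9, 5, 0, 0, 0, 8.5], [-6.7, -9, 5, 0, 0, 0, 8.5], [-6.7, -9, 5, 0, 0, 0, 8.5], [-6.7, -9, 5, 0, 0, 0, 8.5]],
])

```text
clock: 2.35
position: [0.4908, -0.3004, 0.1823]
ee_rot: [0.116, 0.993, -0.0, 0.001]
ft_force: [0.6, 0.4, 0.3]
opening: 0.995
```

```bash
cat >> h.py <<'E'
def shot(n,name):
    c=vision.calibration(n);im=vision.read_camera(n);cv2.imwrite(f"pics/{name}.png",im);return c,im
def fitcirc(c,im,ctr,z,rad,win=.15,lo=20):
    """radial strongest-edge search along the expected circle, metric circle fit at plane z"""
    g=cv2.GaussianBlur(im,(3,3),0).astype(np.float32);ctr=np.array(ctr[:2],float)
    for it in range(4):
        P=[]
        for t in np.radians(np.arange(0,360,3)):
            rs=np.linspace(rad*(1-win),rad*(1+win),41)
            uv=np.array([proj(c,(ctr[0]+r*np.cos(t),ctr[1]+r*np.sin(t),z)) for r in rs],np.float32)
            if uv.min()<2 or uv[:,0].max()>637 or uv[:,1].max()>397: continue
            val=cv2.remap(g,uv[:,0][None],uv[:,1][None],1)[0]
            e=np.abs(val[2:]-val[:-2]).sum(1);k=e.argmax()
            if e[k]>lo:P.append(ctr+rs[k+1]*np.array([np.cos(t),np.sin(t)]))
        P=np.array(P)
        if len(P)<12:return None
        w=np.ones(len(P))
        for _ in range(8):
            A=np.c_[2*P,np.ones(len(P))];s=np.linalg.lstsq(A*w[:,None],(P**2).sum(1)*w,rcond=None)[0]
            r=np.sqrt(s[2]+s[:2]@s[:2]);d=np.abs(np.linalg.norm(P-s[:2],axis=1)-r);w=1/(1+(d/.0008)**2)
        ctr=s[:2];win=max(win*.7,.06)
    return ctr.round(4),round(r,4),int((d<.001).sum()),len(P)
E
python3 - <<'E'
from h import *
c,im=shot("wrist","w1")
print(env.observe()['position'])
print(proj(c,(.491,-.302,.038)))
print(fitcirc(c,im,(.491,-.302),.038-.001,.027),fitcirc(c,im,(.491,-.302),.018,.05,.1))
E
```

```text
[ 0.49090716 -0.30033058  0.18266004]
(np.float64(320.7658414926517), np.float64(190.29453002669487))
None (array([ 0.4937, -0.3058]), np.float64(0.0498), 105, 105)
```

View pics/w1.png

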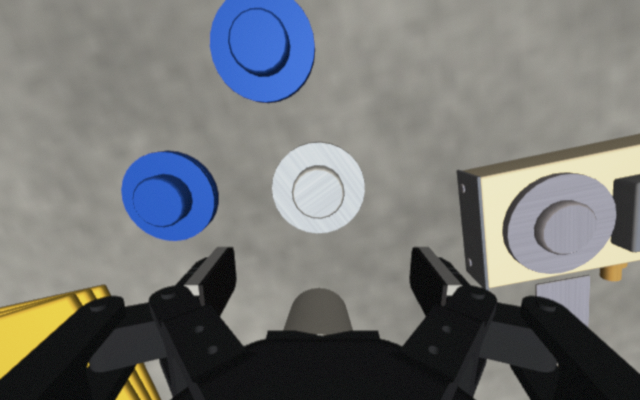

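Wrist view: adapter at (318,188) with its hub at (318,192), and the free station face at (560,225). The flange fit is clean.

Run:
```python
from h import *
c=vision.calibration("wrist");im=cv2.imread("pics/w1.png")
print(fitcirc(c,im,(.4937,-.3058),.037,.0265,.15,8))
print('station',fitcirc(c,im,(.572,-.077),.055,.052,.1,12),fitcirc(c,im,(.572,-.077),.064,.0265,.1,8))
print(R.from_quat(env.observe()['ee_rot']).as_matrix().round(4))
```

```text
(array([ 0.4916, -0.3051]), np.float64(0.0267), 100, 117)
station (array([ 0.5763, -0.0795]), np.float64(0.052), 84, 120) (array([ 0.5762, -0.0773]), np.float64(0.0261), 32, 38)
[[-9.733e-01  2.295e-01  1.600e-03]
 [ 2.295e-01  9.733e-01 -8.000e-04]
 [-1.800e-03 -4.000e-04 -1.000e+00]]
```

carry_out([
  [[-0.25, -0.37, 5, 0, 0, 0, 8.5], [-0.25, -0.37, 10, 0, 0, 0, 8.5], [-0.25, -0.37, 13, 0, 0, 0, 8.5], [-0.25, -0.37, 15, 0, 0, 0, 8.5], [-0.25, -0.37, 16, 0, 0, 0, 8.5], [-0.25, -0.37, 16.6, 0, 0, 0, 8.5], [-0.25, -0.37, 16.6, 0, 0, 0, 8.5]],
])

```text
clock: 3.1
position: [0.4927, -0.3053, 0.0161]
ee_rot: [0.116, 0.993, -0.0, 0.001]
ft_force: [-0.4, 0.5, -0.5]
opening: 0.994
```

carry_out([
  [[0, 0, 0, 0, 0, 0, 6], [0, 0, 0, 0, 0, 0, 5], [0, 0, 0, 0, 0, 0, 4.5], [0, 0, 0, 0, 0, 0, 4.5], [0, 0, 0, 0, 0, 0, 4.5], [0, 0, 0, 0, 0, 0, 4.5], [0, 0, 0, 0, 0, 0, 4.5]],
], newtons=50)

```text
clock: 3.8
position: [0.4935, -0.3062, 0.0174]
ee_rot: [0.116, 0.993, -0.001, 0.002]
ft_force: [-1.0, 0.3, 5.3]
opening: 0.607
```

carry_out([
  [[0, 0, -0.5, 0, 0, 0, 4.5], [0, 0, -2, 0, 0, 0, 4.5], [0, 0, -4, 0, 0, 0, 4.5], [0, 0, -6, 0, 0, 0, 4.5], [0, 0, -8, 0, 0, 0, 4.5], [0, 0, -10, 0, 0, 0, 4.5], [0, 0, -10, 0, 0, 0, 4.5], [0, 0, -10, 0, 0, 0, 4.5]],
])

```text
clock: 4.6
position: [0.4922, -0.3055, 0.1153]
ee_rot: [0.116, 0.993, -0.0, 0.0]
ft_force: [-0.6, 0.4, -3.7]
opening: 0.607
```

Run:
```python
from h import *
c,im=shot("wrist","w2")
p=env.observe()['position'];print(p)
for z in (.11,.115,.12):print(z,fitcirc(c,im,p,z-.0,.05,.12,12))
```

```text
[ 0.49163955 -0.30504519  0.11415678]
0.11 (array([ 0.4958, -0.306 ]), np.float64(0.0522), 92, 117)
0.115 (array([ 0.4935, -0.3055]), np.float64(0.0504), 89, 110)
0.12 (array([ 0.4914, -0.3049]), np.float64(0.0487), 86, 101)
```

View pics/w2.png

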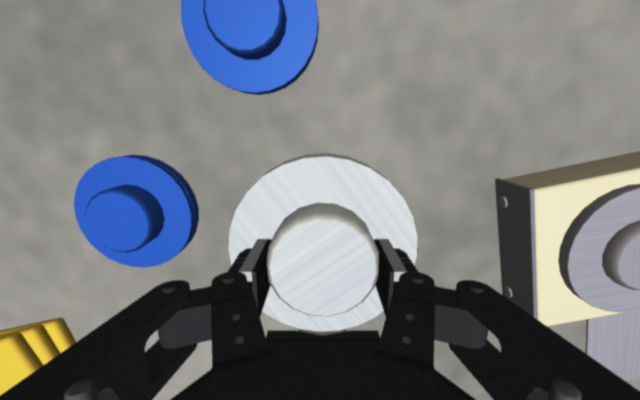

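carry_out([
  [[0, 0, -5, 0, 0, 0, 4.5], [1.5, 5, -7.5, 0, 0, 0, 4.5], [3, 10, -7.5, 0, 0, 0, 4.5], [4.5, 15, -7.5, 0, 0, 0, 4.5], [6, 20, -7.5, 0, 0, 0, 4.5], [7.2, 24, -7.5, 0, 0, 0, 4.5], [7.2, 24, -7.5, 0, 0, 0, 4.5], [7.2, 24, -7.5, 0, 0, 0, 4.5]],
])

```text
clock: 5.45
position: [0.4767, -0.0538, 0.1888]
ee_rot: [0.114, 0.993, -0.0, -0.001]
ft_force: [0.0, -0.2, -4.2]
opening: 0.603
```

Run:
```python
from h import *
c,im=shot("wrist","w3")
s=env.observe();p=s['position'];print(p)
f=p[2]-.0174+.018
for dz in(-.002,0,.002):print('flange',fitcirc(c,im,p+[.0015,0,0],f+dz,.05,.1,12))
print('hub',fitcirc(c,im,p,f+.019,.0265,.1,8))
print('face',fitcirc(c,im,(.574,-.078),.055,.052,.08,12));print('spigot',fitcirc(c,im,(.574,-.078),.0645,.0265,.1,8))
```

```text
[ 0.47703264 -0.05521211  0.18900648]
flange (array([ 0.4786, -0.0539]), np.float64(0.0508), 73, 108)
flange (array([ 0.4784, -0.0538]), np.float64(0.0507), 77, 104)
flange (array([ 0.4775, -0.0535]), np.float64(0.0499), 77, 102)
hub (array([ 0.4787, -0.054 ]), np.float64(0.0257), 81, 107)
face (array([ 0.5568, -0.0724]), np.float64(0.0549), 60, 60)
spigot None
```

View pics/w3.png

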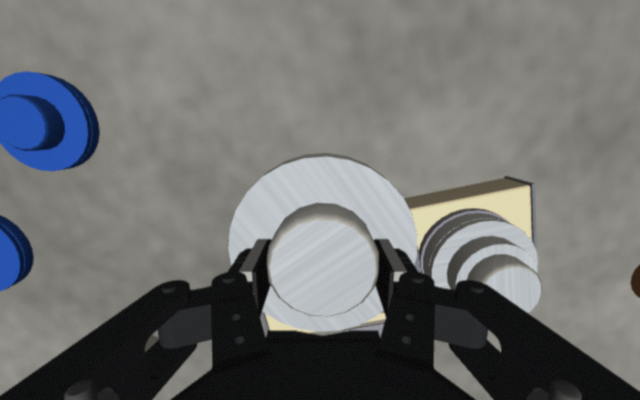

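Wrist picture up points toward the robot, so the station is hidden behind the gripper. I'll stand off on the far side of it instead.

carry_out([
  [[-5, 0, -1, 0, 0, 0, 4.5], [-10, 0, -1, 0, 0, 0, 4.5], [-15, 0, -1, 0, 0, 0, 4.5], [-19.5, 0, -1, 0, 0, 0, 4.5], [-19.5, 0, -1, 0, 0, 0, 4.5], [-19.5, 0, -1, 0, 0, 0, 4.5]],
])

```text
clock: 6.1
position: [0.6672, -0.1028, 0.1961]
ee_rot: [0.118, 0.993, 0.0, -0.003]
ft_force: [0.4, 0.2, -2.8]
opening: 0.604
```

Run:
```python
from h import *
c,im=shot("wrist","w4")
s=env.observe();p=s['position'];print(p)
f=p[2]-.0174+.018
for dz in(0,.002):print('flange',fitcirc(c,im,p+[.0015,0,0],f+dz,.05,.1,12))
print('hub',fitcirc(c,im,p,f+.019,.0265,.1,8))
print('face',fitcirc(c,im,(.573,-.078),.055,.052,.08,12));print('spigot',fitcirc(c,im,(.573,-.078),.0645,.0265,.1,8))
print(R.from_quat(s['ee_rot']).as_matrix().round(4))
```

```text
[ 0.66675336 -0.10215282  0.19809799]
flange (array([ 0.6672, -0.1025]), np.float64(0.0494), 66, 103)
flange (array([ 0.6671, -0.1024]), np.float64(0.0491), 63, 98)
hub (array([ 0.6669, -0.1022]), np.float64(0.0255), 85, 110)
face (array([ 0.5756, -0.0807]), np.float64(0.0519), 109, 120)
spigot (array([ 0.5755, -0.0807]), np.float64(0.0269), 91, 93)
[[-9.725e-01  2.330e-01 -3.900e-03]
 [ 2.330e-01  9.725e-01  7.000e-04]
 [ 4.000e-03 -3.000e-04 -1.000e+00]]
```

View pics/w4.png

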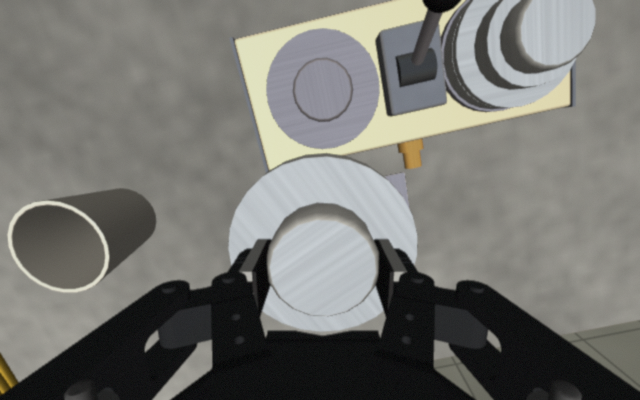

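Station face and spigot both fit at (0.5755, -0.0807), 52 mm and 27 mm radius as specified. The adapter is held within 1 mm of the TCP.

carry_out([
  [[4, 0, 0, 0, 0, 0, 4.5], [8, 0, 0, 0, 0, 0, 4.5], [9.5, -0.05, 0, 0, 0, 0, 4.5], [9.5, -0.05, 3, 0, 0, 0, 4.5], [9.5, -0.05, 6, 0, 0, 0, 4.5], [9.5, -0.05, 9, 0, 0, 0, 4.5], [9.5, -0.05, 10.2, 0, 0, 0, 4.5], [9.5, -0.05, 10.2, 0, 0, 0, 4.5]],
])

```text
clock: 6.95
position: [0.5726, -0.0788, 0.0971]
ee_rot: [0.116, 0.993, 0.0, -0.002]
ft_force: [-0.8, -0.1, -2.8]
opening: 0.608
```

Run:
```python
from h import *
for i in range(2):
    c,im=shot("wrist","w5")
    s=env.observe();print(s['position'],s['ee_rot'].round(4),s['ft_force'].round(1))
p=s['position']
print('face',fitcirc(c,im,(.5755,-.081),.055,.052,.05,12))
for dz in(0,.002):print('flange',fitcirc(c,im,p+[.001,0,0],p[2]+dz,.05,.06,12))
```

```text
[ 0.57416276 -0.07909997  0.09906955] [ 1.163e-01  9.932e-01 -0.000e+00  2.000e-04] [-0.1 -0.6 -2.2]
[ 0.57530343 -0.07932297  0.10035337] [ 1.163e-01  9.932e-01 -2.000e-04  1.500e-03] [-0.1 -0.  -2.6]
face (array([ 0.5749, -0.0806]), np.float64(0.0517), 38, 67)
flange (array([ 0.5747, -0.079 ]), np.float64(0.0499), 72, 107)
flange (array([ 0.5745, -0.0791]), np.float64(0.0498), 71, 101)
```

carry_out([
  [[-0.08, -0.15, 0.4, 0, 0, 0, 4.5], [-0.08, -0.15, 0.8, 0, 0, 0, 4.5], [-0.08, -0.15, 1.2, 0, 0, 0, 4.5], [-0.08, -0.15, 1.5, 0, 0, 0, 4.5], [-0.08, -0.15, 1.7, 0, 0, 0, 4.5], [-0.08, -0.15, 1.7, 0, 0, 0, 4.5]],
])

```text
clock: 7.65
position: [0.5749, -0.0804, 0.0806]
ee_rot: [0.116, 0.993, 0.0, -0.001]
ft_force: [-0.5, -0.5, -3.0]
opening: 0.608
```

carry_out([
  [[0, 0, 0.2, 0, 0, 0, 4.5], [0, 0, 0.4, 0, 0, 0, 4.5], [0, 0, 0.5, 0, 0, 0, 4.5], [0, 0, 0.5, 0, 0, 0, 4.5]],
])

```text
clock: 8.05
position: [0.5751, -0.0805, 0.076]
ee_rot: [0.116, 0.993, 0.0, -0.0]
ft_force: [0.7, -1.0, -2.5]
opening: 0.607
```

carry_out([
  [[0, 0, 0.15, 0, 0, 0, 4.5], [0, 0, 0.3, 0, 0, 0, 4.5], [0, 0, 0.4, 0, 0, 0, 4.5], [0, 0, 0.4, 0, 0, 0, 4.5], [0, 0, 0.4, 0, 0, 0, 4.5]],
])

```text
clock: 8.55
position: [0.5752, -0.0806, 0.0724]
ee_rot: [0.116, 0.993, 0.0, 0.0]
ft_force: [-1.1, 0.2, -2.2]
opening: 0.604
```

carry_out([
  [[0, 0, 0.1, 0, 0, 0, 4.5], [0, 0, 0.15, 0, 0, 0, 4.5], [0, 0, 0.15, 0, 0, 0, 4.5], [0, 0, 0.15, 0, 0, 0, 4.5]],
])

```text
clock: 8.95
position: [0.5753, -0.0806, 0.0724]
ee_rot: [0.116, 0.993, -0.0, 0.0]
ft_force: [-3.3, 1.5, 5.6]
opening: 0.606
```

carry_out([
  [[0, 0, 0, 0, 0, 0, 6], [0, 0, 0, 0, 0, 0, 7], [0, 0, 0, 0, 0, 0, 8], [0, 0, 0, 0, 0, 0, 8.5], [0, 0, 0, 0, 0, 0, 8.5], [0, 0, -1, 0, 0, 0, 8.5], [0, 0, -4, 0, 0, 0, 8.5], [0, 0, -8, 0, 0, 0, 8.5]],
])

```text
clock: 9.75
position: [0.5738, -0.0802, 0.1497]
ee_rot: [0.116, 0.993, 0.0, -0.003]
ft_force: [0.4, 0.3, -0.2]
opening: 0.993
```

carry_out([
  [[0, 0, -5, 0, 0, 0, 8.5], [0, 0, -10, 0, 0, 0, 8.5], [-9, 2, -11, 0, 0, 0, 8.5], [-9, 2, -11, 0, 0, 0, 8.5], [-9, 2, -11, 0, 0, 0, 8.5], [-9, 2, -11, 0, 0, 0, 8.5]],
])

```text
clock: 10.35
position: [0.6677, -0.0819, 0.2592]
ee_rot: [0.116, 0.993, 0.0, -0.002]
ft_force: [0.6, 0.2, -0.7]
opening: 0.994
```

Run:
```python
from h import *
c,im=shot("wrist","w6")
s=env.observe();p=s['position'];print(p)
print('flange',fitcirc(c,im,(.5755,-.0807),.073,.05,.06,12),'hub',fitcirc(c,im,(.5755,-.0807),.092,.0265,.12,8),'face',fitcirc(c,im,(.5755,-.0807),.055,.052,.04,12))
```

```text
[ 0.66706563 -0.08185799  0.2603734 ]
flange (array([ 0.574 , -0.0807]), np.float64(0.0527), 34, 35) hub (array([ 0.5756, -0.0804]), np.float64(0.0271), 111, 120) face None
```

View pics/w6.png

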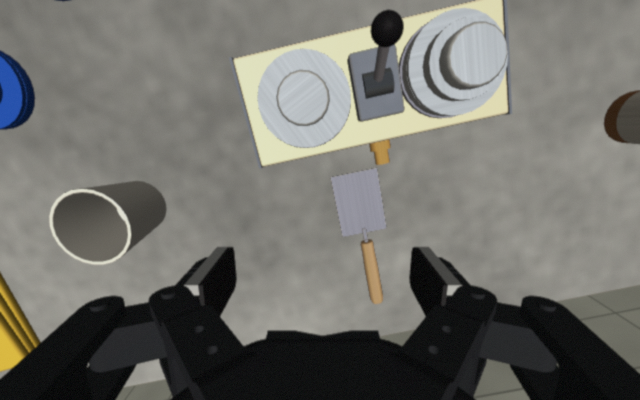

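The adapter is seated: hub fit at (0.5756, -0.0804) at its seated height, flange concentric on the face. Next is the stack.

carry_out([
  [[17, 17.7, 0, 0, 0, 0, 8.5], [17, 17.7, 0, 0, 0, 0, 8.5], [17, 17.7, 0, 0, 0, 0, 8.5], [17, 17.7, 0, 0, 0, 0, 8.5], [17, 17.7, 0, 0, 0, 0, 8.5], [34, 35.4, 0, 0, 0, 0, 8.5], [34, 35.4, 0, 0, 0, 0, 8.5], [34, 35.4, 0, 0, 0, 0, 8.5]],
])

```text
clock: 11.2
position: [0.4641, 0.2595, 0.2626]
ee_rot: [0.116, 0.993, 0.001, 0.001]
ft_force: [0.2, 0.2, -0.4]
opening: 0.996
```

carry_out([
  [[8.5, 9, 0, 0, 0, 0, 8.5], [8.5, 9, 0, 0, 0, 0, 8.5], [8.5, 9, 0, 0, 0, 0, 8.5], [8.5, 9, 0, 0, 0, 0, 8.5]],
])

```text
clock: 11.6
position: [0.4016, 0.3677, 0.2623]
ee_rot: [0.114, 0.994, 0.001, 0.0]
ft_force: [0.3, -0.3, -0.3]
opening: 0.995
```

Run:
```python
from h import *
for i in range(2):
    c,im=shot("wrist","w7")
    s=env.observe();p=s['position'];print(p)
    for t,z,r in(('crown',.103,.0265),('shell',.084,.036),('flange',.064,.05)):print(t,fitcirc(c,im,(.417,.341),z,r,.15,8))
```

```text
[0.40292938 0.36620229 0.26219297]
crown (array([0.4169, 0.3458]), np.float64(0.0266), 80, 96)
shell (array([0.419 , 0.3362]), np.float64(0.0362), 56, 93)
flange (array([0.42  , 0.3443]), np.float64(0.0494), 119, 120)
[0.40385085 0.36537398 0.26201903]
crown (array([0.4168, 0.346 ]), np.float64(0.0266), 77, 91)
shell (array([0.4203, 0.3361]), np.float64(0.0359), 54, 92)
flange (array([0.4201, 0.3442]), np.float64(0.0494), 119, 120)
```

View pics/w7.png

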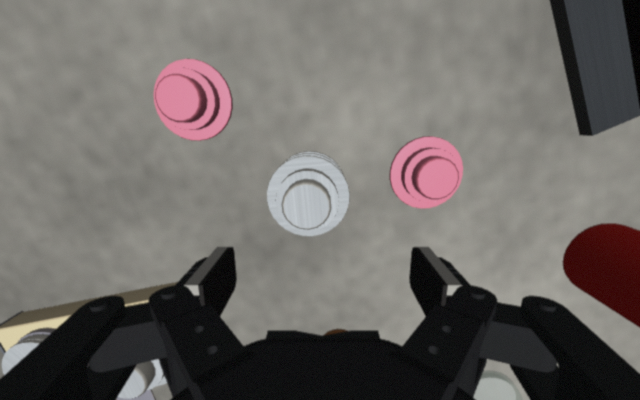

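carry_out([
  [[-1.8, -1.6, 0, 0, 0, 0, 8.5], [-1.8, -1.6, 4, 0, 0, 0, 8.5], [-1.8, -1.6, 8, 0, 0, 0, 8.5], [-1.8, -1.6, 12, 0, 0, 0, 8.5], [-1.8, -1.6, 13, 0, 0, 0, 8.5], [-1.8, -1.6, 13, 0, 0, 0, 8.5], [-1.8, -1.6, 13, 0, 0, 0, 8.5]],
])

```text
clock: 12.4
position: [0.42, 0.3463, 0.1333]
ee_rot: [0.117, 0.993, 0.001, 0.002]
ft_force: [0.7, -0.3, 0.4]
opening: 0.991
```

Run:
```python
from h import *
for i in range(3):
    c,im=shot("wrist","w8")
    s=env.observe();p=s['position'];print(p)
for t,z,r in(('crown',.103,.0265),('flange',.064,.05)):print(t,fitcirc(c,im,(.418,.3455),z,r,.12,8))
```

```text
[0.42026648 0.34680647 0.13400179]
[0.42025926 0.3470256  0.13410329]
[0.42005298 0.34704875 0.13383979]
crown (array([0.4175, 0.3456]), np.float64(0.0273), 103, 120)
flange (array([0.42  , 0.3444]), np.float64(0.0496), 120, 120)
```

carry_out([
  [[0.1, -0.2, 1.5, 0, 0, 0, 8.5], [0.1, -0.2, 3, 0, 0, 0, 8.5], [0.1, -0.2, 4, 0, 0, 0, 8.5], [0.1, -0.2, 4.6, 0, 0, 0, 8.5], [0.1, -0.2, 4.8, 0, 0, 0, 8.5], [0.1, -0.2, 4.8, 0, 0, 0, 8.5], [0.1, -0.2, 4.8, 0, 0, 0, 8.5]],
])

```text
clock: 13.25
position: [0.4175, 0.3448, 0.0834]
ee_rot: [0.116, 0.993, 0.0, 0.0]
ft_force: [0.5, -0.1, 0.2]
opening: 0.996
```

carry_out([
  [[0, 0, 0, 0, 0, 0, 6.2], [0, 0, 0, 0, 0, 0, 5.6], [0, 0, 0, 0, 0, 0, 5.2], [0, 0, 0, 0, 0, 0, 4.5], [0, 0, 0, 0, 0, 0, 4.5], [0, 0, 0, 0, 0, 0, 4.5], [0, 0, 0, 0, 0, 0, 4.5]],
], newtons=50)

```text
clock: 13.95
position: [0.4175, 0.3449, 0.0839]
ee_rot: [0.116, 0.993, 0.001, 0.001]
ft_force: [-1.2, -0.6, 4.8]
opening: 0.607
```

carry_out([
  [[0, 0, -0.5, 0, 0, 0, 4.5], [0, 0, -1, 0, 0, 0, 4.5], [0, 0, -1.5, 0, 0, 0, 4.5], [0, 0, -2, 0, 0, 0, 4.5], [0, 0, -2, 0, 0, 0, 4.5]],
])

```text
clock: 14.45
position: [0.4176, 0.3448, 0.1036]
ee_rot: [0.116, 0.993, 0.001, 0.001]
ft_force: [-0.1, -0.2, -3.2]
opening: 0.604
```

carry_out([
  [[0, 0, -1, 0, 0, 0, 4.5], [0, 0, -2, 0, 0, 0, 4.5], [0, 0, -5, 0, 0, 0, 4.5], [0, 0, -9, 0, 0, 0, 4.5], [0, 0, -13, 0, 0, 0, 4.5], [0, 0, -15, 0, 0, 0, 4.5], [0, 0, -15, 0, 0, 0, 4.5]],
])

```text
clock: 15.15
position: [0.4188, 0.3457, 0.2588]
ee_rot: [0.116, 0.993, 0.004, 0.004]
ft_force: [1.0, 0.3, -3.7]
opening: 0.611
```

Run:
```python
from h import *
c,im=shot("wrist","w9");s=env.observe();p=s['position'];print(p)
print('crown',fitcirc(c,im,p,p[2]+.0195,.0265,.12,8),'flange',fitcirc(c,im,p,p[2]-.02,.05,.12,8))
c2,i2=shot("side","s9")
cv2.imwrite("pics/s9c.png",np.hstack([cv2.resize(i2[180:400,230:430],None,fx=2,fy=2),cv2.resize(im,(640,400))[:, 120:520]][0:1]))
```

```text
[0.41788965 0.3450708  0.25542247]
crown (array([0.4185, 0.3462]), np.float64(0.0275), 64, 89) flange (array([0.4232, 0.3451]), np.float64(0.0507), 65, 106)
```

View pics/s9c.png

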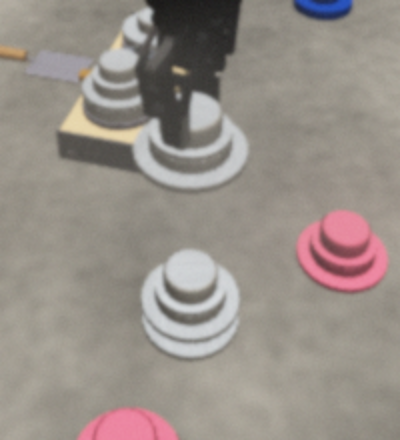

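Only the top cap came up, at (190,120) in the crop. The other two remain nested at (190,300).

carry_out([
  [[-2.5, -3.8, 0, 0, 0, 0, 4.5], [-5, -7.6, 0, 0, 0, 0, 4.5], [-7.5, -11.4, 0, 0, 0, 0, 4.5], [-10, -15.2, 0, 0, 0, 0, 4.5], [-12.5, -19, 0, 0, 0, 0, 4.5], [-15, -22.7, 0, 0, 0, 0, 4.5], [-17.5, -26.4, 0, 0, 0, 0, 4.5], [-19.5, -29.4, 0, 0, 0, 0, 4.5]],
])

```text
clock: 16.05
position: [0.5384, 0.0111, 0.2496]
ee_rot: [0.117, 0.993, -0.0, -0.003]
ft_force: [-0.2, -0.4, -2.6]
opening: 0.609
```

carry_out([
  [[-2, -3, 0, 0, 0, 0, 4.5], [-4, -6, 0, 0, 0, 0, 4.5], [-5.6, -8.4, 0, 0, 0, 0, 4.5], [-5.6, -8.4, 3, 0, 0, 0, 4.5], [-5.6, -8.4, 6, 0, 0, 0, 4.5], [-5.6, -8.4, 9, 0, 0, 0, 4.5], [-5.6, -8.4, 11, 0, 0, 0, 4.5], [-5.6, -8.4, 11, 0, 0, 0, 4.5]],
])

```text
clock: 16.85
position: [0.5698, -0.0802, 0.1352]
ee_rot: [0.116, 0.993, 0.001, -0.007]
ft_force: [-1.3, -0.2, -4.5]
opening: 0.607
```

Run:
```python
from h import *
for i in range(4):
    c,im=shot("wrist","w10");s=env.observe();p=s['position'];print(p,s['ft_force'].round(1))
print('crown',fitcirc(c,im,p,p[2]+.0195,.0265,.12,8),'flange',fitcirc(c,im,p,p[2]-.02,.05,.12,8),'adapter flange',fitcirc(c,im,(.5755,-.0807),.073,.05,.05,8))
```

```text
[ 0.57155203 -0.08052768  0.13834323] [-0.2 -0.  -3.3]
[ 0.57312892 -0.08088384  0.14094623] [ 0.3  0.  -2.7]
[ 0.57418862 -0.08110823  0.14277084] [-0.5  0.8 -2.9]
[ 0.57480237 -0.08125131  0.14392085] [ 0.5  0.7 -2.5]
crown (array([ 0.5758, -0.0811]), np.float64(0.0256), 100, 120) flange (array([ 0.5751, -0.0801]), np.float64(0.0502), 37, 104) adapter flange (array([ 0.5782, -0.0803]), np.float64(0.0518), 39, 60)
```

carry_out([
  [[0.08, 0.06, 0.5, 0, 0, 0, 4.5], [0.08, 0.06, 1, 0, 0, 0, 4.5], [0.08, 0.06, 1.5, 0, 0, 0, 4.5], [0.08, 0.06, 1.9, 0, 0, 0, 4.5], [0.08, 0.06, 2.1, 0, 0, 0, 4.5], [0.08, 0.06, 2.1, 0, 0, 0, 4.5], [0.08, 0.06, 2.1, 0, 0, 0, 4.5]],
])

```text
clock: 17.75
position: [0.5736, -0.0804, 0.1218]
ee_rot: [0.116, 0.993, 0.0, 0.0]
ft_force: [0.6, -0.1, -3.9]
opening: 0.608
```

carry_out([
  [[0, 0, 0.2, 0, 0, 0, 4.5], [0, 0, 0.4, 0, 0, 0, 4.5], [0, 0, 0.6, 0, 0, 0, 4.5], [0, 0, 0.6, 0, 0, 0, 4.5], [0, 0, 0.6, 0, 0, 0, 4.5]],
])

```text
clock: 18.25
position: [0.5735, -0.0804, 0.1157]
ee_rot: [0.116, 0.993, 0.0, -0.0]
ft_force: [0.6, -0.1, -3.0]
opening: 0.608
```

carry_out([
  [[0, 0, 0.2, 0, 0, 0, 4.5], [0, 0, 0.4, 0, 0, 0, 4.5], [0, 0, 0.6, 0, 0, 0, 4.5], [0, 0, 0.8, 0, 0, 0, 4.5], [0, 0, 1, 0, 0, 0, 4.5], [0, 0, 1.2, 0, 0, 0, 4.5], [0, 0, 1.2, 0, 0, 0, 4.5], [0, 0, 1.2, 0, 0, 0, 4.5]],
])

```text
clock: 19.05
position: [0.5735, -0.0803, 0.1037]
ee_rot: [0.116, 0.993, 0.0, -0.0]
ft_force: [0.6, -0.2, -3.4]
opening: 0.605
```

carry_out([
  [[0, 0, 0.1, 0, 0, 0, 4.5], [0, 0, 0.2, 0, 0, 0, 4.5], [0, 0, 0.3, 0, 0, 0, 4.5], [0, 0, 0.3, 0, 0, 0, 4.5], [0, 0, 0.3, 0, 0, 0, 4.5]],
])

```text
clock: 19.55
position: [0.5736, -0.0804, 0.101]
ee_rot: [0.116, 0.993, 0.0, 0.0]
ft_force: [-1.2, -0.9, -2.0]
opening: 0.607
```

One more millimetre down, then release and rise.

carry_out([
  [[0, 0, 0.1, 0, 0, 0, 4.5], [0, 0, 0.12, 0, 0, 0, 4.5], [0, 0, 0.12, 0, 0, 0, 4.5], [0, 0, 0.12, 0, 0, 0, 4.5]],
])

```text
clock: 19.95
position: [0.5736, -0.0804, 0.1009]
ee_rot: [0.116, 0.993, -0.0, 0.0]
ft_force: [-4.6, 0.0, 5.7]
opening: 0.605
```

carry_out([
  [[0, 0, 0, 0, 0, 0, 5.8], [0, 0, 0, 0, 0, 0, 7], [0, 0, 0, 0, 0, 0, 8], [0, 0, 0, 0, 0, 0, 8.5], [0, 0, 0, 0, 0, 0, 8.5], [0, 0, -1, 0, 0, 0, 8.5], [0, 0, -4, 0, 0, 0, 8.5], [0, 0, -8, 0, 0, 0, 8.5]],
])

```text
clock: 20.75
position: [0.5722, -0.0801, 0.1785]
ee_rot: [0.116, 0.993, 0.0, -0.003]
ft_force: [0.3, -0.1, 0.4]
opening: 0.994
```

carry_out([
  [[0, 0, -5, 0, 0, 0, 8.5], [-4, 1, -10, 0, 0, 0, 8.5], [-9, 2, -10, 0, 0, 0, 8.5], [-9, 2, -10, 0, 0, 0, 8.5], [-9, 2, -10, 0, 0, 0, 8.5], [-9, 2, -10, 0, 0, 0, 8.5]],
])

```text
clock: 21.35
position: [0.6654, -0.0816, 0.2795]
ee_rot: [0.116, 0.993, 0.0, -0.0]
ft_force: [-0.3, -0.4, -0.1]
opening: 0.992
```

Run:
```python
from h import *
for i in range(3): c,im=shot("wrist","w11")
s=env.observe();p=s['position'];print(p,s['q'].round(3))
print('crown',fitcirc(c,im,(.5755,-.0807),.120,.0265,.12,8),'flange',fitcirc(c,im,(.5755,-.0807),.081,.05,.06,12))
hsv=cv2.cvtColor(im,cv2.COLOR_BGR2HSV);m=(hsv[...,2]<45).astype(np.uint8);m[150:]=0
m=cv2.morphologyEx(m,cv2.MORPH_OPEN,np.ones((13,13),np.uint8))
n,l,st,ce=cv2.connectedComponentsWithStats(m);print(st,ce.round(1))
for k in range(1,n):print(onz(c,*ce[k],.137).round(4))
```

```text
[ 0.66476611 -0.08164723  0.28025677] [-0.207  0.361  0.948  0.     1.833 -1.545]
crown (array([ 0.5759, -0.0809]), np.float64(0.0271), 114, 120) flange (array([ 0.5739, -0.0805]), np.float64(0.0524), 40, 41)
[[     0      0    640    400 255340]
 [   369     25     26     29    660]] [[319.3 199.9]
 [381.6  38.9]]
[0.5437 0.001  0.137 ]
```

View pics/w11.png

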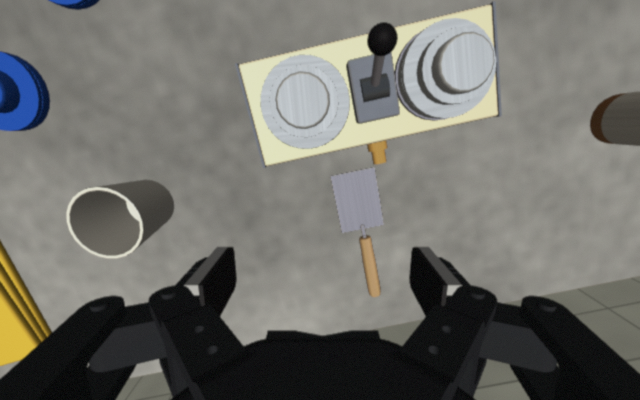

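The cap is home: crown at (0.5759, -0.0809), 27 mm radius at z = 0.12. The knob is at about (0.544, 0.001), and I'll push it with the fingers shut.

carry_out([
  [[5, 1.1, 0, 0, 0, 0, 6], [10, 2.2, 0, 0, 0, 0, 4], [15, 3.3, 0, 0, 0, 0, 2], [19.2, 4.4, 0, 0, 0, 0, 0], [19.2, 4.4, 0, 0, 0, 0, 0], [19.2, 4.4, 0, 0, 0, 0, 0], [19.2, 4.4, 0, 0, 0, 0, 0]],
])

```text
clock: 22.2
position: [0.4894, 0.005, 0.2802]
ee_rot: [0.116, 0.993, -0.0, 0.001]
ft_force: [-0.3, 0.2, 0.5]
opening: -0.002
```

carry_out([
  [[0, 0, 4, 0, 0, 0, 0], [0, 0, 8, 0, 0, 0, 0], [0, 0, 12, 0, 0, 0, 0], [0, 0, 14.5, 0, 0, 0, 0], [0, 0, 15.5, 0, 0, 0, 0], [0, 0, 15.5, 0, 0, 0, 0], [0, 0, 15.5, 0, 0, 0, 0], [0, 0, 15.5, 0, 0, 0, 0]],
])

```text
clock: 23.0
position: [0.4907, 0.0051, 0.1269]
ee_rot: [0.116, 0.993, 0.0, 0.002]
ft_force: [-0.4, -0.6, -0.7]
opening: 0.0
```

carry_out([
  [[-1.5, 0.25, 0, 0, 0, 0, 0], [-3, 0.5, 0, 0, 0, 0, 0], [-4.5, 0.75, 0, 0, 0, 0, 0], [-6, 1, 0, 0, 0, 0, 0], [-7.2, 1.2, 0, 0, 0, 0, 0], [-8.4, 1.4, 0, 0, 0, 0, 0], [-9.4, 1.6, 0, 0, 0, 0, 0], [-9.4, 1.6, 0, 0, 0, 0, 0]],
])

```text
clock: 23.8
position: [0.5856, -0.0009, 0.125]
ee_rot: [0.116, 0.993, -0.0, 0.001]
ft_force: [-0.1, -0.1, 0.2]
opening: 0.003
```

carry_out([
  [[-0.3, 0.05, 0, 0, 0, 0, 0], [-0.6, 0.1, 0, 0, 0, 0, 0], [-0.9, 0.15, 0, 0, 0, 0, 0], [-0.9, 0.15, 0, 0, 0, 0, 0]],
])

```text
clock: 24.2
position: [0.5903, -0.001, 0.1243]
ee_rot: [0.116, 0.993, -0.0, -0.004]
ft_force: [-9.6, 0.5, 2.9]
opening: -0.005
```

Run:
```python
from h import *
c,im=shot("side","s12");cv2.imwrite("pics/s12c.png",cv2.resize(im[140:300,210:390],None,fx=3,fy=3));print(env.observe()['ft_force'])
```

```text
[-9.03571236  0.86231714  3.26569348]
```

View pics/s12c.png

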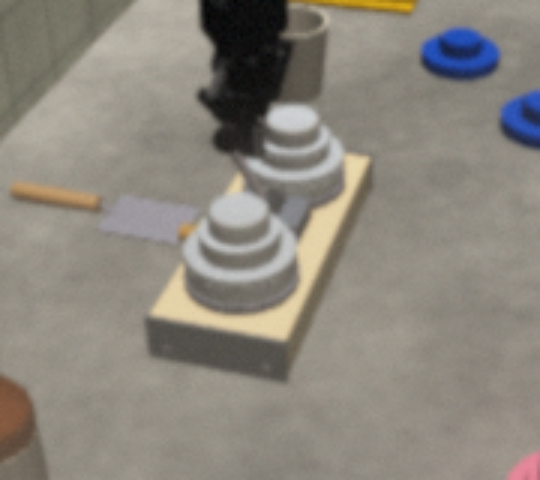

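The side view shows the knob at (228,135) past the fingers, leaning away, with about 10 N against the end stop. I'll back off, rise and check from above.

carry_out([
  [[2, 0, 0, 0, 0, 0, 0], [5, -1, 0, 0, 0, 0, 0], [5, -1, -5, 0, 0, 0, 0], [5, -1, -10, 0, 0, 0, 0], [5, -1, -15, 0, 0, 0, 0], [1, -1, -15.5, 0, 0, 0, 0], [-3, -1, -15.5, 0, 0, 0, 0], [-7, -1, -15.5, 0, 0, 0, 0]],
])

```text
clock: 25.05
position: [0.6607, -0.0275, 0.2817]
ee_rot: [0.116, 0.993, 0.0, 0.002]
ft_force: [1.0, 0.3, 0.2]
opening: -0.004
```

Run:
```python
from h import *
for i in range(4): c,im=shot("wrist","w13")
s=env.observe();print(s['position'],s['ft_force'].round(1))
print('crown',fitcirc(c,im,(.5755,-.0807),.120,.0265,.12,8))
hsv=cv2.cvtColor(im,cv2.COLOR_BGR2HSV);m=(hsv[...,2]<45).astype(np.uint8);m[230:]=0
m=cv2.morphologyEx(m,cv2.MORPH_OPEN,np.ones((13,13),np.uint8))
n,l,st,ce=cv2.connectedComponentsWithStats(m)
for k in range(1,n):print(st[k],onz(c,*ce[k],.137).round(4))
i2=cv2.imread("pics/s12.png")
shot("side","s13")
ct,it=shot("top","t13")
for r in((188,230,.076,.027),):print('stack crown top',fitcirc(ct,it,(.4185,.345),.075,.0265,.2,8),'before',fitcirc(vision.calibration('top'),cv2.imread('pics/top0.png'),(.4185,.345),.103,.0265,.2,8))
```

```text
[ 0.65947593 -0.0274926   0.27771259] [-0.1  0.5 -0.2]
crown (array([ 0.5765, -0.0787]), np.float64(0.0267), 105, 119)
[328 129  22  23 463] [ 0.6152 -0.0014  0.137 ]
stack crown top (array([0.4167, 0.3436]), np.float64(0.0277), 29, 31) before (array([0.4168, 0.3436]), np.float64(0.028), 34, 35)
```

View pics/w13.png

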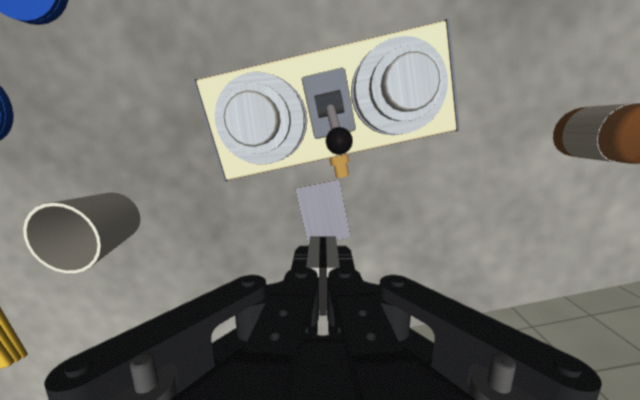

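Run:
```python
from h import *
c=vision.calibration("side");psi=-.08
o0=np.array([.5819,-.001,.067]);xm=np.array([np.cos(psi),np.sin(psi),0]);ym=np.array([-xm[1],xm[0],0])
for f in("side0","s13"):
    im=cv2.imread(f"pics/{f}.png")
    for th in np.arange(-.6,.61,.1): pass
    v=im.max(2)
    for a in(-.5,.5):
        k=o0+.08*(np.sin(a)*xm+np.cos(a)*np.array([0,0,1]));u,w=proj(c,k);x0,y0=int(u)-14,int(w)-14
        p=v[y0:y0+28,x0:x0+28];m=(p<62).astype(np.uint8);n,l,st,ce=cv2.connectedComponentsWithStats(m)
        for i in range(1,n):
            if st[i,4]>25:
                q=ce[i]+[x0,y0];o,d=ray(c,*q);t=((o0-o)@ym)/(d@ym);r=o+t*d-o0
                print(f,a,'exp',(round(u,1),round(w,1)),'blob',q.round(1),st[i],'len',np.hypot(r@xm,r[2]).round(4),'ang',np.arctan2(r@xm,r[2]).round(3))
i=cv2.imread("pics/s13.png");cv2.imwrite("pics/s13c.png",cv2.resize(i[140:300,210:390],None,fx=4,fy=3))
```

```text
side0 -0.5 exp (np.float64(309.2), np.float64(189.5)) blob [309.8 188.6] [12 10  7  9 49] len 0.0837 ang -0.5
s13 0.5 exp (np.float64(283.0), np.float64(184.9)) blob [284.9 186.1] [13 13  8  8 47] len 0.0749 ang 0.451
```

The two estimates of the lever are about 0.93 and 0.95 rad. That clears 0.9, but narrowly for this accuracy, so I'll push once more, slightly farther.

carry_out([
  [[4, 0, 0, 0, 0, 0, 0], [8, 0, 0, 0, 0, 0, 0], [12, 0, 0, 0, 0, 0, 0], [12, 0, 4, 0, 0, 0, 0], [12, 0, 8, 0, 0, 0, 0], [12, 0, 12, 0, 0, 0, 0], [12, 0, 14.5, 0, 0, 0, 0], [12, 0, 14.5, 0, 0, 0, 0]],
])

```text
clock: 26.15
position: [0.5385, 0.0012, 0.1314]
ee_rot: [0.116, 0.993, 0.0, -0.003]
ft_force: [-0.1, -0.0, -0.2]
opening: -0.002
```

carry_out([
  [[0, 0, 0, 0, 0, 0, 0], [0, 0, 0, 0, 0, 0, 0], [0, 0, 0, 0, 0, 0, 0]],
])

```text
clock: 26.45
position: [0.5437, 0.0004, 0.1376]
ee_rot: [0.116, 0.993, 0.0, 0.003]
ft_force: [0.1, -0.8, -0.1]
opening: -0.002
```

carry_out([
  [[-1.5, 0.25, 0.5, 0, 0, 0, 0], [-3, 0.5, 0.5, 0, 0, 0, 0], [-4, 0.7, 0.5, 0, 0, 0, 0], [-4.6, 0.8, 0.5, 0, 0, 0, 0], [-5, 0.9, 0.5, 0, 0, 0, 0], [-5.4, 0.95, 0.5, 0, 0, 0, 0], [-5.4, 0.95, 0.5, 0, 0, 0, 0]],
])

```text
clock: 27.15
position: [0.5906, -0.0024, 0.1304]
ee_rot: [0.116, 0.993, -0.001, -0.008]
ft_force: [-19.6, -0.2, 12.0]
opening: 0.002
```

carry_out([
  [[-0.3, 0.05, 0, 0, 0, 0, 0], [-0.3, 0.05, 0, 0, 0, 0, 0]],
])

```text
clock: 27.35
position: [0.5909, -0.0025, 0.1303]
ee_rot: [0.116, 0.993, -0.001, -0.011]
ft_force: [-26.6, 0.2, 15.5]
opening: 0.0
```

A hard stop at the same place (x = 0.590) with up to 27 N, so the lever is on its end stop. Backing off.

carry_out([
  [[2, 0, 0, 0, 0, 0, 0], [5, -1, 0, 0, 0, 0, 0], [8, -1, 0, 0, 0, 0, 0], [8, -1, -5, 0, 0, 0, 0], [8, -1, -10, 0, 0, 0, 0], [8, -1, -15, 0, 0, 0, 0], [8, -1, -15, 0, 0, 0, 0], [8, -1, -15, 0, 0, 0, 0]],
])

```text
clock: 28.15
position: [0.5207, 0.0058, 0.2822]
ee_rot: [0.116, 0.993, 0.0, 0.003]
ft_force: [0.9, -0.1, -0.3]
opening: 0.001
```

carry_out([
  [[-5, 0, 0, 0, 0, 0, 0], [-10, 0, 0, 0, 0, 0, 0], [-15, 0, 0, 0, 0, 0, 0], [-15, 0, 0, 0, 0, 0, 0], [-15, 0, 0, 0, 0, 0, 0], [-15, 0, 0, 0, 0, 0, 0]],
])

```text
clock: 28.75
position: [0.665, -0.0285, 0.2789]
ee_rot: [0.116, 0.993, 0.0, -0.001]
ft_force: [-0.1, 0.4, 0.6]
opening: -0.002
```

Run:
```python
from h import *
for i in range(4): c,im=shot("wrist","w14")
s=env.observe();print(s['position'],s['ft_force'].round(1),s['qvel'].round(3))
print('crown',fitcirc(c,im,(.5755,-.0807),.120,.0265,.12,8))
hsv=cv2.cvtColor(im,cv2.COLOR_BGR2HSV);m=(hsv[...,2]<45).astype(np.uint8);m[230:]=0
m=cv2.morphologyEx(m,cv2.MORPH_OPEN,np.ones((13,13),np.uint8))
n,l,st,ce=cv2.connectedComponentsWithStats(m)
for k in range(1,n):print(st[k],onz(c,*ce[k],.137).round(4))
```

```text
[ 0.6649591  -0.02834931  0.28189743] [-0.4  0.6 -0.1] [-0.002  0.005 -0.005 -0.001 -0.002  0.001]
crown (array([ 0.5766, -0.0788]), np.float64(0.0267), 102, 119)
[327 123  22  23 458] [ 0.6152 -0.0014  0.137 ]
```

```bash
python3 -c "
from h import *
print(env.close_job(), env.observe()['clock'])"
```

```text
the job is handed in; nothing more can be done
the job is handed in; nothing more can be done
```

I finished the job and handed it in at about 29 s of the 66 s allowed; no verdict was given. The adapter is seated on the free station, the top cap is seated on its hub, and the lever is against its far stop. The gripper is clear of everything.

**Adapter:** it met the seat at the expected height. Its hub then fitted at (0.5756, -0.0804), against the station centre at (0.5755, -0.0807).

**Top cap:** it went down without side force and met its seat within 0.1 mm of the expected height. From above, its crown fitted at (0.5759, -0.0809).

**Rest of the stack:** in the top camera, the stack's crown lies within 0.1 mm of where it was at the start. I did not measure the tub, bottle or spatula again. They look undisturbed in the last pictures, and nothing came near them.

**Checks that disagreed:**
- **Lever:** the pictures put the lever at only about 0.93 to 0.95 rad. A second push of up to 27 N stopped at the same place and the knob did not move, so I take that as the end stop.
- **Crown position:** the last views put the crown at about (0.5766, -0.0788), roughly 2 mm from the earlier fit. The camera stood elsewhere, so I put it down to calibration error. It is within the 4 mm limit.

I viewed 12 pictures, two past the budget of 10.

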